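# Re-clamp a manifold block in an indexing slide-jaw fixture with its ports up

### The job

The manifold block stands on end in the slide-jaw fixture with its two big ports facing the fixed jaw; the fitter needs them facing up. Pull up the index knob and slide the jaw well back, tip the block over onto its side towards the sliding jaw so that the two-port face looks up, then pull the knob again and slide the jaw in until it clamps the block flat and square against the fixed jaw, near the middle of the jaws, with the index pin dropped fully home in its notch. Leave the fittings and tools lying round the fixture where they are.

Things in the scene. Friction and masses are not known exactly. Their poses are not given: they have to be found in the camera images.
- fixture: low grey fixture bolted to the bench, base 96 x 250 mm (144 over the bolt ears). Origin: centre of its underside. y runs along the slide towards the fixed jaw, z up. Bed (two rails, 74 mm over both, rack strip with four notches between) at z = 30 mm. Fixed jaw: face at y = +92 mm, 80 mm wide, reaching to y = +122 mm, top at z = 54 mm
- sliding_jaw (a joint): jaw position in m: 0 at the start, grows towards the fixture's -y, range -0.004 to 0.087; 1.5 N friction with the knob up. The pin fits notches at 0, 0.028, 0.056, 0.084 (0.8 mm play; its round tip finds them from 3 mm off). Opening to the fixed jaw = 36 mm + this value: clamps the block's 36 mm side at 0, its 64 mm side at 0.028. Jaw 80 mm wide, top at z = 56 mm
- index_knob (a joint): how far the index knob is pulled up, in m: 0 = pin home in a notch, 0.013 = upper stop. Spring force 4 N at 0, 7 N at the stop. The pin is clear of the rack above 0.0085 and springs down when let go; between two notches it rests on the rack at about 0.0085
- knob_top (a point): centre of the top of the black knurled index knob, an upright cylinder 25 mm in diameter, 28 mm tall, on the sliding jaw's carriage; with the pin home its top is 90 mm above the bench. The steel sleeve below it (25 mm wide) ends at 60 mm, the carriage at 52 mm. In the fixture's frame: x = 0, y = 4 mm minus the sliding_jaw value
- pressure_pad: sprung steel plate 66 x 5 x 21 mm on the sliding jaw's face; gives up to 6 mm (3 N per mm) and presses a clamped block with about 5 to 8 N. Its origin is 53.5 mm (in the fixture's -y) and 43.5 mm (down) from the plate's centre
- block: plain aluminium manifold block, 50 (its x) x 36 (y) x 64 mm (z), 0.23 to 0.41 kg, solid sides. Origin at its centre. Its +y face has the two 19 mm ports. At the start it stands on the bed, z up, axes parallel to the fixture's, two-port face against the fixed jaw, its upper 38 mm above the jaws
- adapter_1: bystander: brass hydraulic adapter, 31 mm across, 46 mm tall, standing by the fixture; origin under its centre
- elbow_1: bystander: steel elbow fitting, 28 x 57 x 45 mm, by the fixture; origin under its centre
- nut_2: bystander: steel union nut, 42 mm across, 22 mm tall, beside the fixture; origin under its centre
- seal_tape: bystander: white roll of thread tape, 55 mm across, 13 mm tall, beside the fixture; origin under its centre
- oil_can: bystander: small oil can with bent spout, 56 x 75 x 150 mm; origin under its centre
- hammer: bystander: hammer, 289 mm long, lying towards the bin rack; origin under its centre
Not all that is in view belongs to the job. Leave any green, pink or purple look-alike of the block alone.

How it is judged:
By the outcome, as a careful person would: the job done as asked, in the order asked, and still so for the second after the job is handed in, with the robot touching nothing.
It also fails if it takes over 58 s, if anything falls off the work surface, if the arm or the gripper's body presses on something with over 40 N, if the wrist force passes 120 N, or if a joint passes its speed limit or range.

### The arm

A 6-joint arm with a two-finger parallel gripper is mounted at the origin on a cart in front of the work surface, level with it; the furniture and walls round the work are solid. World frame = base frame: x ahead of the robot, y to its left, z up, the work surface at z = 0. Lengths are in m, angles in rad, forces in N, time in s.
With the tool pointing down it reaches from about 0.325 to 0.875 m from the base axis. Payload 4.4 kg.
Tool frame: the origin (TCP) lies on the mounting face of the last link; the fingertips stand 173 mm ahead of it and the grasp point (between the pads) lies 155 mm ahead of it (arm.tip_extent is the distance from the TCP to the fingertips, in m); y points along the fingers, z is the direction in which the jaws open and shut, and the axes are right-handed (so a half turn about y gives the same grasp; the last joint's range is limited). The gripper opens to 85 mm and grips with 20 to 120 N. Pads are 22 mm wide; open, the fingers measure 114 mm over their backs; the gripper's body (76 mm by 85 mm) begins 54 mm behind the grasp point. The pads swing forward as they close: fully open they stand 13 mm farther back than shut.
Start: joints at [-1.26, 0.207, 1.542, -0, 1.393, -0.15], TCP at [0.256, -0.515, 0.405] pointing down, gripper open.
Joint ranges: [-2.73, 2.73], [-0.86, 2.22], [0.23, 2.46], [-1.11, 4.25], [0.08, 2.63], [-2.82, 2.82]. Speed limits (rad/s): [2.79, 2.79, 3.14, 3.14, 3.14, 3.14].

### API

Orientations are given as a unit quaternion [x, y, z, w].
In Python, from cell import monitor, imaging, ticket, models, arm gives the robot as it stands. The module is installed in compiled form; this text tells all that it offers.
- The arm moves only by the tool jog_arm, never from a script. Its argument "increments" is a list of rows, each a list of 7 numbers: the shift along the world's x, y, z in mm, then the turn, a rotation vector about the world's x, y, z in degrees, then the opening, from 0 (shut) to 1 (fully open). A call has 1 to 8 rows; each row shifts and turns the commanded pose from where the row before left it; what a row does not reach is not made up. A row lasts 1/12 s, in which the tool goes at most 41.7 mm and 7.16 degrees, less where a joint would pass 70% of its speed; a pose out of reach is approached as far as the arm can. A call with a gripper value outside its range is refused whole. The fingers move at their own pace and stop on an object; the grip force is fixed at half the most. Time passes only in rows, so rows that do not move let the fingers close. It gives the time, the measured TCP pose, the force and the opening at its end, in the units of the state.
- monitor.get_state(): the state, without advancing time (a new reading comes with each control period).
- imaging.grab_frame(name): name is "scene" or "top"; returns (picture, depth): 420x560x3 uint8, blue, green, red; 420x560 float32, m along the optical axis (not along the pixel's ray), 0 where there is no reading.
- imaging.get_calibration(name): a dict with "camera_matrix" (3x3 intrinsics, pixels), "pose" (4x4, takes a point from camera to world coordinates). Camera axes: x right, y down, z forward; pixel columns grow to the right and rows downward; lengths in m; the calibration is good to about 2 mm. A picture is of the moment at which its call begins. get_calibration takes no time and is no camera call.
- ticket.finish_job(): hands the job in, once; it reports no verdict.
Trained networks look in the newest picture that a camera, given by its name, has taken for a name from the list of things; names that differ only in an ending like _2 or _b are one class to them, and where a whole thing is asked for, a point or a joint stands for the part that bears it (a point fixed in the world has none). Each returns a list of dicts, best first, with "conf" (0 to 1); they miss things now and then, are a little off and sometimes report something else, mostly with a low value. They report only what shows in the picture. A call takes as long as a camera call. They do not tell look-alikes from the thing itself.
- models.search_frame(camera, target): "at" ([x, y, z] in m, in world coordinates, good to about 4 mm: the middle of the surface that is visible of it).
- models.regions_of(camera, target): "region" (420x560 bool, what is visible of it).
The state is a dict: "time_s": time; "joint_pos": joint angles; "joint_velocities": joint speeds; "tau": joint torques, N m; "tool_pos": TCP position; "tcp_rot": TCP orientation; "force": force on the tool from outside, world axes, zero at the start; "ft_torque": the same for the moment, N m; "grip_width": opening from 0.0 (shut) to 1.0 (fully open).
Only numpy, scipy, OpenCV 4.12 (cv2) and the standard library are available. Lean on these libraries where they do the work, as an engineer would, in place of code of your own. Each camera call takes 0.05 s, during which the arm holds its last target. There are 200 camera calls.

## Working session

There is one attempt and no reset: what is moved stays moved. The work goes in short steps, Python scripts to look and compute and a tool call to move; the robot and the scene stay as the last step left them, time stands still between calls to the robot, and variables do not carry over. Pictures are saved under pics/ and viewed, about 8 in all and at most 12, crops included, and the job is handed in when it is done.

Besides the shell and the picture viewer there is one more tool, called after ">>>" as name(argument=value, ...), one argument or row to a line, values as JSON. jog_arm: Moves the arm, as the interface text tells. Its arguments: {"type":"object","properties":{"increments":{"type":"array","items":{"type":"array","items":{"type":"number"}}}},"required":["increments"]}

```bash
mkdir -p pics
cat > h.py <<'E'
import numpy as np, cv2
from cell import monitor, imaging, ticket, models, arm
from scipy.spatial.transform import Rotation as R
def grab(n,f=None):
    p,d=imaging.grab_frame(n)
    if f: cv2.imwrite('pics/'+f,p)
    return p,d
def cloud(n,d):
    c=imaging.get_calibration(n);K=np.array(c['camera_matrix']);T=np.array(c['pose'])
    v,u=np.indices(d.shape)
    P=np.stack([(u-K[0,2])/K[0,0]*d,(v-K[1,2])/K[1,1]*d,d],-1)
    return P@T[:3,:3].T+T[:3,3]
def proj(n,p):
    c=imaging.get_calibration(n);K=np.array(c['camera_matrix']);T=np.linalg.inv(np.array(c['pose']))
    q=K@(T[:3,:3]@np.array(p)+T[:3,3]);return q[:2]/q[2]
E
python3 - <<'E'
from h import *
s=monitor.get_state();print(s)
for n in('scene','top'):
    p,d=grab(n,n+'1.png')
    c=imaging.get_calibration(n);print(n,np.round(c['pose'],3).tolist(),c['camera_matrix'])
    for t in ('fixture','block','knob_top','sliding_jaw','pressure_pad'):
        for r in models.search_frame(n,t)[:3]: print(t,np.round(r['at'],4),round(r['conf'],2))
E
```

```text
{'time_s': 0.0, 'joint_pos': array([-1.26050045e+00,  2.07439393e-01,  1.54294460e+00, -2.38929134e-05,
        1.39352198e+00, -1.50528021e-01]), 'joint_velocities': array([-0.00048065, -0.00088578, -0.0008916 , -0.00010318,  0.00087274,
       -0.00115479]), 'tau': array([ 4.64011791e-04, -3.83032894e+01, -2.91597015e+01, -2.03810778e-04,
        1.04719639e-02, -2.37583798e-06]), 'tool_pos': array([ 0.25555512, -0.51468458,  0.40351874]), 'tcp_rot': array([-0.16156297,  0.68923345, -0.68760423,  0.16141586]), 'force': array([ 0.27425698, -0.88558323,  0.71202947]), 'ft_torque': array([-0.02371395,  0.05360824, -0.00197853]), 'grip_width': 0.9976636920157621}
scene [[-0.727, -0.506, 0.465, 0.024], [-0.687, 0.547, -0.479, 0.551], [-0.012, -0.667, -0.745, 1.012], [0.0, 0.0, 0.0, 1.0]] [[542.55629165   0.         278.66090064]
 [  0.         542.55629165 217.65099822]
 [  0.           0.           1.        ]]
fixture [ 0.5246 -0.0023  0.0287] 0.63
fixture [ 0.5398 -0.0085  0.0847] 0.57
fixture [0.4681 0.0657 0.0156] 0.56
block [0.4016 0.2124 0.0625] 0.91
block [0.6179 0.2355 0.0529] 0.75
block [0.5274 0.1884 0.068 ] 0.67
knob_top [ 0.5365 -0.0069  0.0893] 0.41
sliding_jaw [0.5294 0.0101 0.053 ] 0.68
sliding_jaw [0.4322 0.0017 0.0318] 0.51
top [[-0.016, -0.993, 0.115, 0.466], [-1.0, 0.015, -0.005, -0.024], [0.003, -0.115, -0.993, 1.123], [0.0, 0.0, 0.0, 1.0]] [[430.16576418   0.         278.69241498]
 [  0.         430.16576418 206.597632  ]
 [  0.           0.           1.        ]]
fixture [ 0.5305 -0.023   0.0298] 0.74
block [0.5446 0.1791 0.0657] 0.93
block [0.6293 0.2277 0.0654] 0.72
block [0.4074 0.1966 0.064 ] 0.71
knob_top [ 0.5429 -0.0102  0.0901] 0.6
sliding_jaw [ 0.5446 -0.0022  0.0561] 0.77
sliding_jaw [ 0.6143 -0.0948  0.0118] 0.73
sliding_jaw [0.771  0.011  0.0184] 0.66
pressure_pad [0.5633 0.0323 0.0574] 0.64
```

View pics/scene1.png

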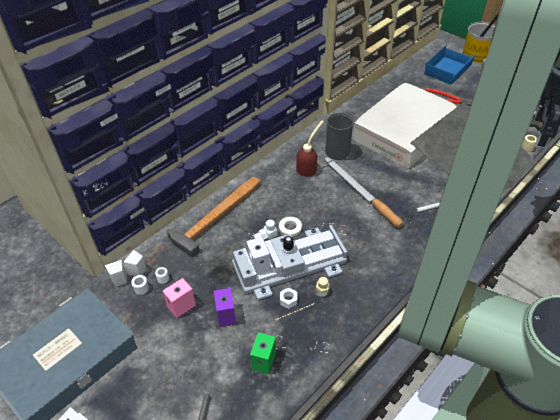

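View pics/top1.png

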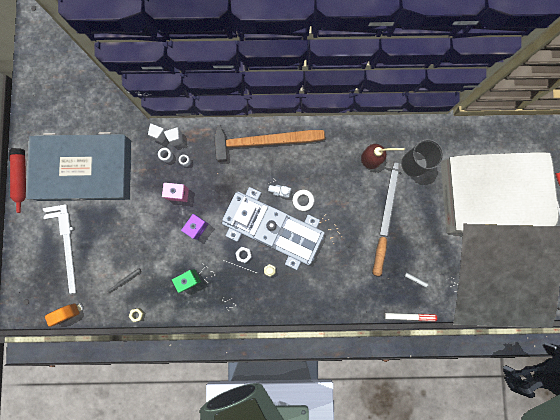

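Scene picture: the fixture is at about (290,258), with the black knob at (288,243) and the block at (262,248) by the fixed jaw. Pink, purple and green look-alikes stand to its left. The top view shows the knob at (271,226) and the block at (242,212). Next I'll measure the fixture's pose from depth.

Run:
```python
from h import *
for n in('top','scene'):
    p,d=grab(n);P=cloud(n,d)
    if n=='top': cv2.imwrite('pics/topcrop.png',cv2.resize(p[170:290,200:350],None,fx=5,fy=5,interpolation=cv2.INTER_CUBIC))
    roi=(d>0)&(abs(P[...,0]-.55)<.16)&(abs(P[...,1]+.0)<.14)
    for lo,hi in((.085,.1),(.046,.06),(.02,.04)):
        m=(roi&(P[...,2]>lo)&(P[...,2]<hi)).astype(np.uint8)
        k,l,st,c=cv2.connectedComponentsWithStats(m)
        for i in range(1,k):
            if st[i,4]>40:
                q=P[l==i];r=cv2.minAreaRect((q[:,:2]*1000).astype(np.float32));print(n,lo,st[i,4],np.round(c[i]),np.round(q.mean(0),4),'rect',np.round(r[0],1),np.round(r[1],1),round(r[2],1))
for t in('adapter_1','elbow_1','nut_2','seal_tape','oil_can','hammer'):
    for r in models.search_frame('top',t)[:2]: print(t,np.round(r['at'],3),round(r['conf'],2))
```

```text
top 0.085 318 [244. 213.] [0.571  0.0545 0.0934] rect [571.3  54.5] [36.1 50. ] 63.8
top 0.085 73 [271. 225.] [ 0.5412 -0.0096  0.0896] rect [541.9  -9.1] [21.7 21.8] 89.2
top 0.046 333 [233. 208.] [0.5875 0.085  0.0535] rect [587.2  83.7] [30.6 79. ] 63.5
top 0.046 905 [266. 224.] [0.5466 0.0023 0.0521] rect [548.    3.9] [76.5 89.7] 63.8
top 0.02 104 [279. 190.] [ 0.6355 -0.0315  0.0245] rect [635.4 -30.6] [56.8 24.8] 76.7
top 0.02 55 [252. 203.] [0.602  0.0378 0.029 ] rect [602.4  35.5] [43.4 12.4] 62.9
top 0.02 1130 [299. 240.] [ 0.5067 -0.0787  0.0296] rect [506.4 -78.4] [108.   85.6] 63.8
top 0.02 75 [241. 226.] [0.5431 0.0669 0.03  ] rect [541.3  66.2] [44.9 14.4] 64.0
top 0.02 43 [269. 270.] [ 0.4328 -0.0032  0.0275] rect [432.8  -2.8] [25.3 27.6] 89.3
scene 0.085 348 [257. 248.] [0.57   0.0555 0.0931] rect [571.3  54.3] [36.4 55. ] 63.7
scene 0.085 71 [288. 240.] [ 0.5403 -0.0092  0.0892] rect [540.7  -8.9] [22.  21.6] 77.1
scene 0.046 1287 [269. 258.] [0.5561 0.0351 0.0527] rect [562.1  32.6] [142.6  92. ] 63.8
scene 0.02 132 [266. 230.] [ 0.6326 -0.0331  0.0263] rect [636.8 -33.9] [53.6 24.5] 55.5
scene 0.02 1595 [306. 255.] [ 0.5128 -0.0428  0.0293] rect [535.7 -13.1] [252.8  87.4] 63.7
scene 0.02 88 [322. 287.] [0.4279 0.0024 0.0285] rect [430.3  -0.5] [26.6 25.1] 30.6
adapter_1 [ 0.43  -0.004  0.045] 0.48
elbow_1 [ 0.632 -0.039  0.027] 0.59
nut_2 [0.469 0.062 0.021] 0.57
seal_tape [ 0.434 -0.002  0.045] 0.65
seal_tape [ 0.612 -0.096  0.016] 0.63
oil_can [ 0.714 -0.27   0.068] 0.73
hammer [0.771 0.011 0.02 ] 0.69
```

View pics/topcrop.png

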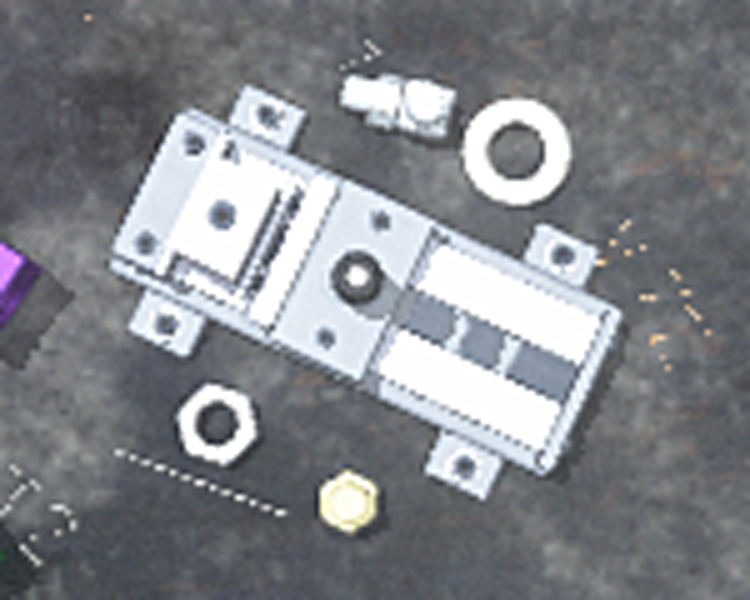

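The crop shows the fixture with its +y axis pointing left-up. The knob is at crop (357,278) and the block top at (222,215). The fixture angle is about 63.8° and its origin about (0.539,-0.012). Next I need the tool axes.

```bash
cat >> h.py <<'E'
TH=np.deg2rad(63.8);YH=np.array([np.cos(TH),np.sin(TH),0]);XH=np.array([np.sin(TH),-np.cos(TH),0]);O=np.array([.5392,-.0122,0])
def W(x,y,z): return O+XH*x/1000+YH*y/1000+np.array([0,0,z/1000])
def togo(g,tilt):
    "g grasp point world, tilt deg: body leans to +y fixture; prints shift mm of TCP and rotvec deg"
    s=monitor.get_state();q=R.from_quat(s['tcp_rot'])
    a=np.array([0,0,-1])*np.cos(np.deg2rad(tilt))-YH*np.sin(np.deg2rad(tilt))
    best=None
    for sg in(1,-1):
        z=XH*sg;Rt=R.from_matrix(np.stack([np.cross(a,z),a,z],1));rv=(Rt*q.inv()).as_rotvec(degrees=True)
        print('sg',sg,'dpos',np.round((g-.155*a-s['tool_pos'])*1000,1),'rot',np.round(rv,2))
def here():
    s=monitor.get_state();q=R.from_quat(s['tcp_rot']).as_matrix();g=s['tool_pos']+.155*q[:,1]
    d=(g-O)*1000;print('t',round(s['time_s'],2),'grasp fix',np.round([d@XH,d@YH,d[2]],1),'F',np.round(s['force'],1),'w',round(s['grip_width'],3),'j',np.round(s['joint_pos'],2))
E
python3 - <<'E'
from h import *
s=monitor.get_state();print(R.from_quat(s['tcp_rot']).as_matrix().round(3));here()
togo(W(0,4,130),0);print(W(0,4,80))
E
```

```text
[[-0.896 -0.     0.445]
 [-0.445 -0.    -0.896]
 [ 0.    -1.    -0.   ]]
t 1.0 grasp fix [ -32.4 -576.4  249.7] F [-0.2 -0.1 -0. ] w 1.0 j [-1.26  0.21  1.54 -0.    1.39 -0.15]
sg 1 dpos [ 285.3  506.4 -119.7] rot [ 0.  -0.  37.4]
sg -1 dpos [ 285.3  506.4 -119.7] rot [  -0.    -0.  -142.6]
[ 0.54096602 -0.00861097  0.08      ]
```

>>> jog_arm(
  increments=[
    [18,32,0,0,0,2.4,1],
    [18,32,0,0,0,2.4,1],
    [18,32,0,0,0,2.4,1],
    [18,32,0,0,0,2.4,1],
    [18,32,0,0,0,2.4,1],
    [18,32,0,0,0,2.4,1],
    [18,32,0,0,0,2.4,0.7],
    [18,32,0,0,0,2.4,0.7],
  ],
)

```text
time_s: 1.67
tool_pos: [0.4002, -0.2574, 0.405]
tcp_rot: [0.274, -0.651, 0.652, -0.275]
force: [0.3, -0.7, 0.4]
grip_width: 0.745
```

>>> jog_arm(
  increments=[
    [18,32,-10,0,0,2.4,0.7],
    [18,32,-10,0,0,2.4,0.7],
    [18,32,-10,0,0,2.4,0.7],
    [18,32,-10,0,0,2.4,0.7],
    [18,32,-10,0,0,2.4,0.7],
    [16,28,-20,0,0,2,0.7],
    [10,20,-20,0,0,1.4,0.7],
    [7,12,-20,0,0,0,0.7],
  ],
)

```text
time_s: 2.33
tool_pos: [0.5236, -0.0365, 0.2943]
tcp_rot: [0.359, -0.608, 0.609, -0.361]
force: [0.3, -0.3, -0.2]
grip_width: 0.699
```

Run:
```python
from h import *
here();togo(W(0,4,80),0)
p,d=grab('scene');P=cloud('scene',d)
cv2.imwrite('pics/s2.png',cv2.resize(p[180:320,200:370],None,fx=4,fy=4))
```

```text
t 2.33 grasp fix [ -3.  -28.5 139.3] F [ 0.3 -0.3 -0.2] w 0.699 j [-0.23  0.22  1.77  0.    1.15  0.27]
sg 1 dpos [ 17.3  27.9 -59.3] rot [-0.02  0.09  2.59]
sg -1 dpos [ 17.3  27.9 -59.3] rot [ 1.5000e-01  3.0000e-02 -1.7741e+02]
```

View pics/s2.png

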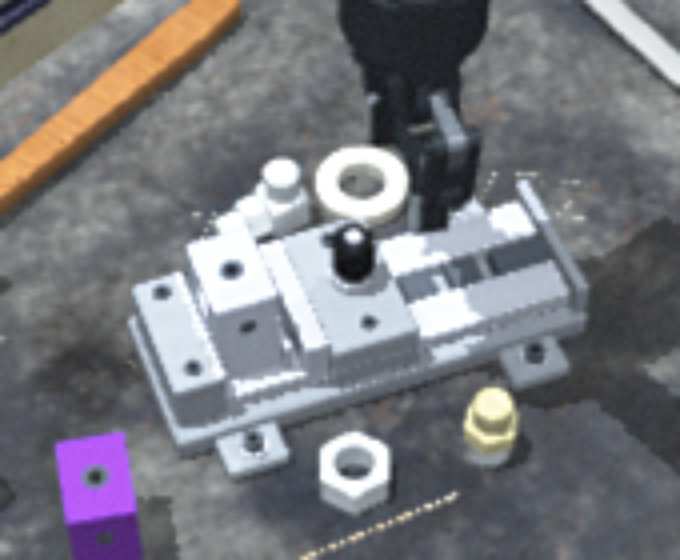

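The gripper (380-470, 100-220 in the crop) is just behind the knob at (352,250), with clear space around it. I'll move over the knob, go down and grip.

>>> jog_arm(
  increments=[
    [9,14,0,0,0,1.3,0.7],
    [8,14,0,0,0,1.3,0.7],
    [0,0,-20,0,0,0,0.7],
    [0,0,-20,0,0,0,0.7],
    [0,0,-14,0,0,0,0.7],
    [0,0,-5,0,0,0,0.7],
    [0,0,0,0,0,0,0.5],
    [0,0,0,0,0,0,0.4],
  ],
)

```text
time_s: 3.05
tool_pos: [0.5399, -0.0114, 0.2362]
tcp_rot: [0.372, -0.601, 0.601, -0.373]
force: [-1.0, 0.5, -0.8]
grip_width: 0.43
```

Run:
```python
from h import *
here();togo(W(0,4,80),0)
```

```text
t 3.05 grasp fix [ 0.4  1.1 81.2] F [-1.   0.5 -0.8] w 0.43 j [-0.18  0.33  1.77 -0.    1.04  0.28]
sg 1 dpos [ 1.   2.8 -1.2] rot [0.01 0.03 0.22]
sg -1 dpos [ 1.   2.8 -1.2] rot [ 5.0000e-02 -1.0000e-02 -1.7978e+02]
```

>>> jog_arm(
  increments=[
    [1,2.5,0,0,0,0,0.4],
    [0,0,0,0,0,0,0],
    [0,0,0,0,0,0,0],
    [0,0,0,0,0,0,0],
    [0,0,0,0,0,0,0],
    [0,0,4,0,0,0,0],
    [0,0,4,0,0,0,0],
    [0,0,3,0,0,0,0],
  ],
)

```text
time_s: 3.72
tool_pos: [0.5412, -0.0092, 0.2465]
tcp_rot: [0.372, -0.6, 0.602, -0.373]
force: [4.1, -2.9, -6.7]
grip_width: 0.265
```

Run:
```python
from h import *
here();print(W(0,-80,0)-W(0,4,0))
```

```text
t 3.72 grasp fix [ 0.9  3.4 91.5] F [ 4.1 -2.9 -6.7] w 0.265 j [-0.18  0.32  1.76 -0.    1.06  0.28]
[-0.03708649 -0.0753697   0.        ]
```

>>> jog_arm(
  increments=[
    [-1,0,1,0,0,0,0],
    [-5.3,-10.8,0,0,0,0,0],
    [-5.3,-10.8,0,0,0,0,0],
    [-5.3,-10.8,0,0,0,0,0],
    [-5.3,-10.8,0,0,0,0,0],
    [-5.3,-10.8,0,0,0,0,0],
    [-5.3,-10.8,0,0,0,0,0],
    [-5,-10,0,0,0,0,0],
  ],
)

```text
time_s: 4.38
tool_pos: [0.5038, -0.0841, 0.2478]
tcp_rot: [0.371, -0.6, 0.602, -0.374]
force: [6.7, -0.0, -6.9]
grip_width: 0.263
```

>>> jog_arm(
  increments=[
    [0,0,0,0,0,0,0],
    [0,0,0,0,0,0,0],
  ],
)

```text
time_s: 4.55
tool_pos: [0.5035, -0.0848, 0.2477]
tcp_rot: [0.372, -0.6, 0.603, -0.373]
force: [5.9, -4.7, -7.5]
grip_width: 0.265
```

Run:
```python
from h import *
here()
```

```text
t 4.55 grasp fix [  0.8 -81.   92.7] F [ 5.9 -4.7 -7.5] w 0.265 j [-0.34  0.26  1.83 -0.    1.04  0.13]
```

>>> jog_arm(
  increments=[
    [0,0,-6,0,0,0,0],
    [0,0,-5,0,0,0,0],
    [0,0,0,0,0,0,0.4],
    [0,0,0,0,0,0,0.6],
    [0,0,0,0,0,0,0.7],
    [0,0,20,0,0,0,0.7],
    [0,0,40,0,0,0,0.7],
    [0,0,40,0,0,0,0.9],
  ],
)

```text
time_s: 5.22
tool_pos: [0.5013, -0.0827, 0.3354]
tcp_rot: [-0.374, 0.603, -0.599, 0.371]
force: [0.8, -0.1, 0.4]
grip_width: 0.823
```

Run:
```python
from h import *
here()
for n in('top','scene'):
    p,d=grab(n);P=cloud(n,d);F=np.stack([(P-O)@XH,(P-O)@YH,P[...,2]],-1)*1000
    roi=(d>0)&(abs(F[...,0])<50)&(abs(F[...,1])<130)
    for lo,hi in((75,100),):
        m=(roi&(F[...,2]>lo)&(F[...,2]<hi)).astype(np.uint8)
        k,l,st,c=cv2.connectedComponentsWithStats(m)
        for i in range(1,k):
            if st[i,4]>25:
                q=F[l==i];print(n,st[i,4],q.mean(0).round(1),np.percentile(q,98,0).round(1),np.percentile(q,2,0).round(1))
    if n=='scene': cv2.imwrite('pics/s3.png',cv2.resize(p[150:320,200:400],None,fx=3.5,fy=3.5))
togo(W(0,160,200),45)
togo(W(0,80,74),45)
```

```text
t 5.22 grasp fix [ -4.  -80.1 180.4] F [ 0.8 -0.1  0.4] w 0.823 j [-0.33  0.14  1.77  0.    1.24  0.13]
top 329 [-1.1 73.3 93.1] [23.3 91.5 97.3] [-25.1  56.1  80.2]
scene 103 [ -2.  -79.2  86.3] [  9.8 -69.9  93. ] [-11.1 -90.7  76.2]
scene 410 [-4.6 74.7 91. ] [25.2 91.6 97. ] [-26.   56.3  76.4]
sg 1 dpos [152.9 313.7 -34.3] rot [-40.1   20.65  -0.14]
sg -1 dpos [152.9 313.7 -34.3] rot [ -29.33  -61.97 -165.92]
sg 1 dpos [ 117.5  241.9 -160.3] rot [-40.1   20.65  -0.14]
sg -1 dpos [ 117.5  241.9 -160.3] rot [ -29.33  -61.97 -165.92]
```

View pics/s3.png

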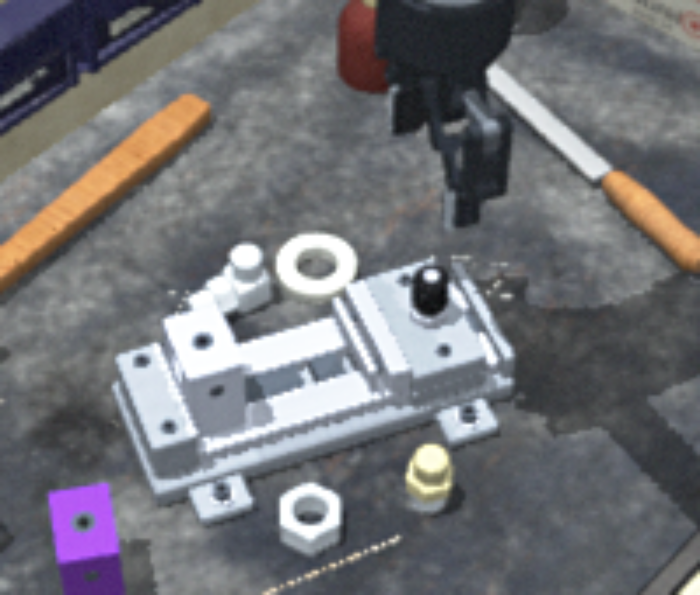

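The crop shows the jaw back with the knob at (430,290), and the block still standing at (203,365). Next is the tilted pre-grasp on the fixed-jaw side.

>>> jog_arm(
  increments=[
    [17,35,0,-5.6,2.9,0,1],
    [17,35,0,-5.6,2.9,0,1],
    [17,35,0,-5.6,2.9,0,1],
    [17,35,0,-5.6,2.9,0,1],
    [17,35,0,-5.6,2.9,0,1],
    [17,35,0,-5.6,2.9,0,1],
    [17,35,0,-5.6,2.9,0,1],
    [17,35,0,0,0,0,1],
  ],
)

```text
time_s: 5.98
tool_pos: [0.6386, 0.1996, 0.334]
tcp_rot: [0.576, -0.419, 0.692, -0.115]
force: [0.4, 0.5, -0.1]
grip_width: 0.998
```

>>> jog_arm(
  increments=[
    [0,0,-20,0,0,0,1],
    [0,0,-20,0,0,0,1],
    [0,0,0,0,0,0,1],
  ],
)

```text
time_s: 6.23
tool_pos: [0.6372, 0.1976, 0.2905]
tcp_rot: [0.577, -0.42, 0.69, -0.115]
force: [-1.6, -0.7, -1.6]
grip_width: 1.002
```

Run:
```python
from h import *
here();togo(W(-1,122,116),45)
```

```text
t 6.23 grasp fix [ -7.7 123.  179.8] F [-1.6 -0.7 -1.6] w 1.002 j [ 0.28  0.69  1.19 -0.55  1.82  0.75]
sg 1 dpos [  3.4  -1.6 -64.9] rot [-1.01 -0.78  0.37]
sg -1 dpos [  3.4  -1.6 -64.9] rot [ 57.26 112.54 127.51]
```

>>> jog_arm(
  increments=[
    [2,-1,-33,-1,-0.8,0.4,1],
    [1.4,-0.6,-32,0,0,0,1],
    [0,0,0,0,0,0,1],
    [-4.5,-9,-10.5,0,0,0,1],
    [-4.5,-9,-10.5,0,0,0,1],
    [-4.5,-9,-10.5,0,0,0,1],
    [-4.2,-9,-10.5,0,0,0,1],
    [0,0,0,0,0,0,1],
  ],
)

```text
time_s: 6.9
tool_pos: [0.6233, 0.1572, 0.1892]
tcp_rot: [0.572, -0.412, 0.699, -0.115]
force: [-0.6, -1.0, -0.7]
grip_width: 1.001
```

Run:
```python
from h import *
here();togo(W(-1,82,74),45)
p,d=grab('scene','s4f.png');cv2.imwrite('pics/s4.png',cv2.resize(p[150:320,180:380],None,fx=3.5,fy=3.5))
```

```text
t 6.9 grasp fix [ 0.9 79.8 79.4] F [-0.6 -1.  -0.7] w 1.001 j [ 0.23  0.76  1.31 -0.58  1.62  0.83]
sg 1 dpos [-0.4  3.  -5.6] rot [0.01 0.32 0.21]
sg -1 dpos [-0.4  3.  -5.6] rot [ -55.93 -113.89 -127.17]
```

View pics/s4.png

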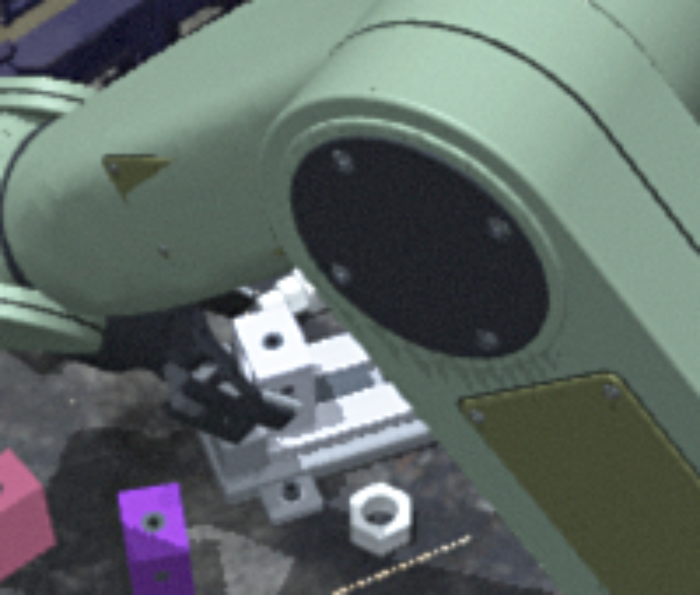

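The fingers straddle the upper block (crop (272,365)) from the fixed-jaw side, one finger visible at (240,400). I'll close and lift.

>>> jog_arm(
  increments=[
    [0,2.5,-4,0,0,0,1],
    [0,0,0,0,0,0,0],
    [0,0,0,0,0,0,0],
    [0,0,0,0,0,0,0],
    [0,0,0,0,0,0,0],
    [0,0,4,0,0,0,0],
    [-2,-4,10,0,0,0,0],
    [-2,-4,15,0,0,0,0],
  ],
)

```text
time_s: 7.62
tool_pos: [0.6194, 0.1534, 0.2128]
tcp_rot: [0.573, -0.412, 0.699, -0.117]
force: [-0.6, -0.5, -3.8]
grip_width: 0.574
```

Run:
```python
from h import *
here();togo(W(0,40,120),45);togo(W(0,40,120),-45)
```

```text
t 7.62 grasp fix [ -0.7  74.8 102.8] F [-0.6 -0.5 -3.8] w 0.574 j [ 0.23  0.72  1.32 -0.58  1.64  0.81]
sg 1 dpos [-14.2 -31.4  16.8] rot [-0.09  0.32  0.05]
sg -1 dpos [-14.2 -31.4  16.8] rot [ -55.82 -113.94 -127.38]
sg 1 dpos [-111.  -228.    16.8] rot [ 80.62 -39.49   0.24]
sg -1 dpos [-111.  -228.    16.8] rot [ 5.1000e-01  1.5000e-01 -1.7995e+02]
```

>>> jog_arm(
  increments=[
    [-4,-8,14,5.77,-2.83,0,0],
    [-6,-12,14,5.77,-2.83,0,0],
    [-8,-16,12,5.77,-2.83,0,0],
    [-8,-16,8,5.77,-2.83,0,0],
    [-8,-17,5,5.77,-2.83,0,0],
    [-8,-17,0,5.77,-2.83,0,0],
    [-8,-17,0,5.77,-2.83,0,0],
    [-8,-17,0,5.77,-2.83,0,0],
  ],
)

```text
time_s: 8.28
tool_pos: [0.5612, 0.0326, 0.2682]
tcp_rot: [-0.334, 0.622, -0.579, 0.408]
force: [-0.6, 0.5, -4.3]
grip_width: 0.572
```

>>> jog_arm(
  increments=[
    [-8,-17,0,5.77,-2.83,0,0],
    [-8,-17,0,5.77,-2.83,0,0],
    [-8,-17,0,5.77,-2.83,0,0],
    [-9,-18,0,5.77,-2.83,0,0],
    [-9,-18,0,5.77,-2.83,0,0],
    [-9,-17,0,5.77,-2.83,0,0],
    [0,0,0,0,0,0,0],
    [0,0,0,0,0,0,0],
  ],
)

```text
time_s: 8.95
tool_pos: [0.5105, -0.0717, 0.2671]
tcp_rot: [-0.112, 0.7, -0.413, 0.572]
force: [-1.0, 0.2, -4.3]
grip_width: 0.573
```

Run:
```python
from h import *
here();togo(W(0,44,120),-45)
p,d=grab('scene','s5f.png');cv2.imwrite('pics/s5.png',cv2.resize(p[130:320,180:400],None,fx=3.2,fy=3.2))
p,d=grab('top','t5f.png')
```

```text
t 8.95 grasp fix [  1.1  43.7 157.6] F [-1.   0.2 -4.3] w 0.573 j [-0.51  0.27  1.89  0.86  1.2  -0.46]
sg 1 dpos [ -0.3   0.6 -37.5] rot [-0.19 -0.18  0.52]
sg -1 dpos [ -0.3   0.6 -37.5] rot [  56.34  113.81 -126.8 ]
```

View pics/s5.png

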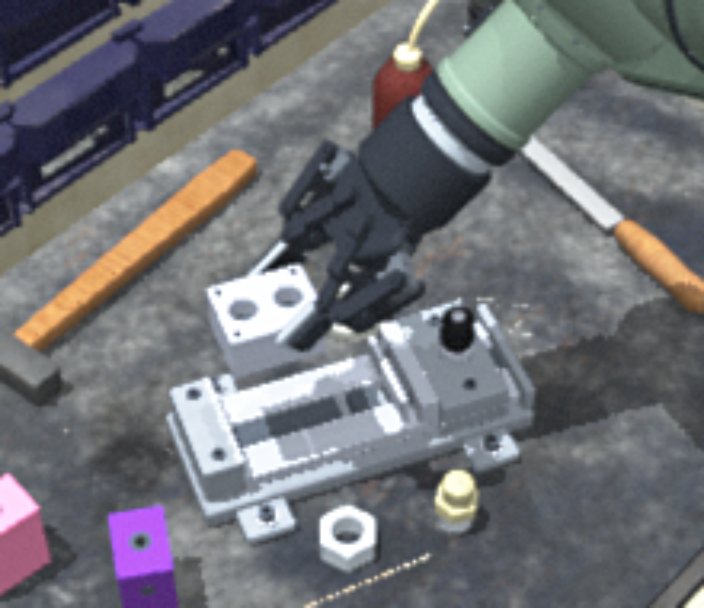

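The block is held flat with its two ports up (crop (265,300)), above the bed and between the jaws. Next I'll measure its face.

Run:
```python
from h import *
for n in('scene','top'):
    p,d=grab(n);P=cloud(n,d);F=np.stack([(P-O)@XH,(P-O)@YH,P[...,2]],-1)*1000
    m=(d>0)&(abs(F[...,0])<45)&(F[...,1]>15)&(F[...,1]<110)&(F[...,2]>135)&(p.min(-1)>150)
    k,l,st,c=cv2.connectedComponentsWithStats(m.astype(np.uint8));i=1+st[1:,4].argmax();q=F[l==i]
    A=np.c_[q[:,:2]-q[:,:2].mean(0),np.ones(len(q))];s,_,_,_=np.linalg.lstsq(A,q[:,2],rcond=None)
    print(n,len(q),q.mean(0).round(1),'slope deg',np.rad2deg(s[:2]).round(1),'z',s[2].round(1),np.percentile(q,2,0).round(1),np.percentile(q,98,0).round(1),cv2.minAreaRect(q[:,:2].astype(np.float32)))
```

```text
scene 536 [  1.7  62.2 163.2] slope deg [-2.4 -4. ] z 163.2 [-28.6  30.9 155.6] [ 31.5  92.6 178.4] ((0.9095954895019531, 61.071624755859375), (65.41919708251953, 65.43079376220703), 0.911412239074707)
top 575 [  0.3  61.  163.4] slope deg [ 0.2 -3.8] z 163.4 [-28.3  30.1 153.3] [ 29.2  93.  179.5] ((-0.022733688354492188, 55.89179992675781), (75.87378692626953, 62.94571304321289), 88.26020812988281)
```

Run:
```python
from h import *
for n in('scene','top'):
    p,d=grab(n);P=cloud(n,d);F=np.stack([(P-O)@XH,(P-O)@YH,P[...,2]],-1)*1000
    m=(d>0)&(abs(F[...,0])<20)&(F[...,1]>55)&(F[...,1]<84)&(F[...,2]>145)
    q=F[m];A=np.c_[q[:,:2]-q[:,:2].mean(0),np.ones(len(q))]
    for _ in range(4):
        s=np.linalg.lstsq(A,q[:,2],rcond=None)[0];r=abs(A@s-q[:,2])<2.5;A,q=A[r],q[r]
    print(n,len(q),q.mean(0).round(1),np.rad2deg(s[:2]).round(1))
    m=(d>0)&(abs(F[...,2]-s[2])<4)&(abs(F[...,0])<45)&(F[...,1]>15)&(F[...,1]<110)
    q=F[m];print('y max',np.percentile(q[:,1],[95,98,99.5]).round(1)); q=q[q[:,1]>70];print('x',np.percentile(q[:,0],[1,3,97,99]).round(1))
```

```text
scene 99 [ -3.9  66.4 162.1] [-4.8 -6.8]
y max [91.6 93.1 93.7]
x [-24.4 -24.1  25.7  27. ]
top 106 [ -0.4  63.9 162.4] [-2.  -9.3]
y max [91.6 93.5 94.2]
x [-23.9 -23.1  24.2  25.2]
```

>>> jog_arm(
  increments=[
    [-2.4,-4.9,-20,0,0,0,0],
    [0,0,-25,0,0,0,0],
    [0,0,-20,0,0,0,0],
    [0,0,-12,0,0,0,0],
    [0,0,-6,0,0,0,0],
    [0,0,0,0,0,0,0],
  ],
)

```text
time_s: 9.75
tool_pos: [0.5089, -0.0746, 0.1836]
tcp_rot: [-0.112, 0.7, -0.411, 0.573]
force: [-0.6, -0.6, -4.3]
grip_width: 0.574
```

>>> jog_arm(
  increments=[
    [0,0,-3,0,0,0,0],
    [0,0,0,0,0,0,0],
  ],
)

```text
time_s: 9.92
tool_pos: [0.5098, -0.0755, 0.1824]
tcp_rot: [-0.111, 0.699, -0.412, 0.574]
force: [0.2, -0.9, -4.9]
grip_width: 0.571
```

>>> jog_arm(
  increments=[
    [0,0,-3,0,0,0,0],
    [0,0,0,0,0,0,0],
  ],
)

```text
time_s: 10.08
tool_pos: [0.5095, -0.0755, 0.1792]
tcp_rot: [-0.111, 0.699, -0.412, 0.574]
force: [-1.0, -0.8, -4.2]
grip_width: 0.573
```

```bash
cat > m.py <<'E'
from h import *
def face():
  for n in('scene','top'):
    p,d=grab(n);P=cloud(n,d);F=np.stack([(P-O)@XH,(P-O)@YH,P[...,2]],-1)*1000
    m=(d>0)&(abs(F[...,0])<23)&(F[...,1]>50)&(F[...,1]<84)&(F[...,2]>57)&(F[...,2]<90)
    q=F[m];A=np.c_[q[:,:2]-q[:,:2].mean(0),np.ones(len(q))]
    for _ in range(4):
        s=np.linalg.lstsq(A,q[:,2],rcond=None)[0];r=abs(A@s-q[:,2])<2;A,q=A[r],q[r]
    print(n,len(q),q.mean(0).round(1),np.rad2deg(s[:2]).round(1))
    m=(d>0)&(F[...,2]>60)&(F[...,2]<75)&(abs(F[...,0])<35)&(F[...,1]>-20)&(F[...,1]<110)
    q=F[m];print('y',np.percentile(q[:,1],[1,3,97,99]).round(1),'x',np.percentile(q[:,0],[1,3,97,99]).round(1),'rect',np.round(np.hstack(cv2.minAreaRect(q[:,:2].astype(np.float32))),1))
E
python3 -c "
from m import *
here();face()"
```

```text
t 10.08 grasp fix [ 1.9 40.2 70.1] F [-1.  -0.8 -4.2] w 0.573 j [-0.52  0.44  1.9   0.93  1.09 -0.63]
scene 76 [ 0.6 63.4 72.2] [ 0.7 -2.4]
y [24.6 26.7 87.3 87.7] x [-34.4 -33.1  28.5  31.4] rect [ 0.6 56.7 65.2 69.1 85.2]
top 82 [-2.  61.  73.2] [-1.1 -6.7]
y [24.1 24.9 86.3 87.5] x [-32.  -23.6  26.3  31.1] rect [-0.2 55.9 69.  64.   0.1]
```

>>> jog_arm(
  increments=[
    [0,0,-2.5,0,0,0,0],
    [0,0,0,0,0,0,0],
  ],
)

```text
time_s: 10.35
tool_pos: [0.5091, -0.0754, 0.1761]
tcp_rot: [-0.111, 0.699, -0.412, 0.574]
force: [0.3, 0.0, -3.7]
grip_width: 0.573
```

>>> jog_arm(
  increments=[
    [0,0,-2,0,0,0,0],
    [0,0,0,0,0,0,0],
  ],
)

```text
time_s: 10.52
tool_pos: [0.509, -0.0753, 0.1739]
tcp_rot: [-0.111, 0.699, -0.412, 0.574]
force: [0.1, -0.2, -4.4]
grip_width: 0.574
```

>>> jog_arm(
  increments=[
    [0,0,-1.5,0,0,0,0],
    [0,0,0,0,0,0,0],
  ],
)

```text
time_s: 10.68
tool_pos: [0.5091, -0.0753, 0.1724]
tcp_rot: [-0.111, 0.699, -0.412, 0.574]
force: [1.1, 0.4, -4.6]
grip_width: 0.571
```

```bash
python3 -c "
from m import *
here();face()"
```

```text
t 10.68 grasp fix [ 1.3 40.2 63.3] F [ 1.1  0.4 -4.6] w 0.571 j [-0.52  0.45  1.9   0.93  1.08 -0.64]
scene 135 [ 0.6 66.4 66.9] [ 1.  -1.2]
y [23.5 24.9 86.7 87.5] x [-34.3 -32.1  28.4  29.6] rect [ 0.3 63.9 86.3 66.  84.6]
top 134 [-0.7 66.4 67.3] [ 0.1 -0.7]
y [24.5 25.4 86.2 87.1] x [-32.6 -28.2  26.7  32.2] rect [ 0.3 55.9 63.9 69.2 88. ]
```

>>> jog_arm(
  increments=[
    [0,0,-1,0,0,0,0],
    [0,0,-0.5,0,0,0,0],
    [0,0,0,0,0,0,0],
    [0,0,0,0,0,0,0.65],
    [0,0,0,0,0,0,0.8],
    [0,0,0,0,0,0,0.9],
    [0,0,0,0,0,0,0.9],
  ],
)

```text
time_s: 11.37
tool_pos: [0.5096, -0.0755, 0.1718]
tcp_rot: [-0.111, 0.699, -0.412, 0.574]
force: [-0.2, 0.2, 0.7]
grip_width: 0.904
```

>>> jog_arm(
  increments=[
    [0,0,10,0,0,0,0.9],
    [0,0,25,0,0,0,0.9],
    [0,0,35,0,0,0,0.9],
    [0,0,35,0,0,0,0.8],
    [0,0,25,-5.5,2.7,0,0.7],
    [0,0,0,-5.9,2.9,0,0.7],
    [0,0,0,-5.9,2.9,0,0.7],
    [0,0,0,-5.9,2.9,0,0.7],
  ],
)

```text
time_s: 12.03
tool_pos: [0.5093, -0.0756, 0.3035]
tcp_rot: [-0.265, 0.654, -0.533, 0.467]
force: [-0.5, 0.2, -1.1]
grip_width: 0.7
```

>>> jog_arm(
  increments=[
    [0,0,0,-5.9,2.9,0,0.7],
    [0,0,0,-5.9,2.9,0,0.7],
    [0,0,0,-5.5,2.7,0,0.7],
    [0,0,0,0,0,0,0.7],
  ],
)

```text
time_s: 12.37
tool_pos: [0.5095, -0.0743, 0.3024]
tcp_rot: [0.371, -0.6, 0.603, -0.373]
force: [-0.3, 0.8, -0.2]
grip_width: 0.702
```

```bash
python3 -c "
from m import *
here();face();togo(W(0,-80,80),0)
p,d=grab('scene');cv2.imwrite('pics/s6.png',cv2.resize(p[130:320,180:400],None,fx=3.2,fy=3.2))"
```

```text
t 12.37 grasp fix [  1.6 -68.7 147.4] F [-0.3  0.8 -0.2] w 0.702 j [-0.31  0.19  1.79  0.    1.16  0.15]
scene 141 [ 0.9 66.8 65.3] [0.5 0. ]
y [23.  24.2 85.7 86.8] x [-24.1 -23.1  26.3  27.8] rect [ 1.4 55.1 65.3 54.9 90. ]
top 144 [-0.7 66.  65.3] [-1.2  1.1]
y [23.5 24.6 86.  86.7] x [-23.9 -23.1  24.5  25.5] rect [ 0.8 55.5 49.9 64.5  0.1]
sg 1 dpos [ -5.4  -9.3 -66.8] rot [-0.21  0.35  0.34]
sg -1 dpos [ -5.4  -9.3 -66.8] rot [   0.55    0.33 -179.65]
```

View pics/s6.png

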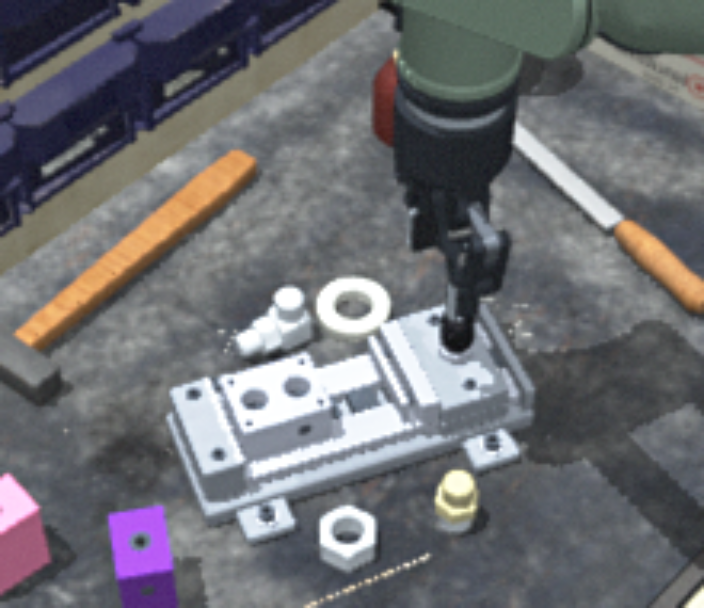

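The block lies flat with its ports up at crop (275,395), square and about 5 mm from the fixed jaw. I'll grip the knob again at (457,335).

>>> jog_arm(
  increments=[
    [-5.5,-9.3,0,0,0.3,0.3,0.7],
    [-0.5,0,-20,0,0,0,0.7],
    [0,0,-20,0,0,0,0.7],
    [0,0,-18,0,0,0,0.7],
    [0,0,-8,0,0,0,0.5],
    [0,0,0,0,0,0,0.4],
    [0,0,0,0,0,0,0.4],
  ],
)

```text
time_s: 13.1
tool_pos: [0.5029, -0.0853, 0.2351]
tcp_rot: [-0.373, 0.602, -0.6, 0.373]
force: [0.0, 0.1, 0.9]
grip_width: 0.397
```

>>> jog_arm(
  increments=[
    [0,0,0,0,0,0,0],
    [0,0,0,0,0,0,0],
    [0,0,0,0,0,0,0],
    [0,0,0,0,0,0,0],
    [0,0,4,0,0,0,0],
    [0,0,4,0,0,0,0],
    [0,0,4,0,0,0,0],
    [0,0,0,0,0,0,0],
  ],
)

```text
time_s: 13.77
tool_pos: [0.5039, -0.085, 0.2478]
tcp_rot: [0.373, -0.6, 0.601, -0.374]
force: [5.1, -3.1, -5.6]
grip_width: 0.271
```

```bash
python3 -c "
from m import *
here();togo(W(0,-24,91),0)"
```

```text
t 13.77 grasp fix [  0.8 -80.8  92.8] F [ 5.1 -3.1 -5.6] w 0.271 j [-0.34  0.26  1.83  0.    1.04  0.12]
sg 1 dpos [24.7 51.3 -1.8] rot [0.02 0.13 0.07]
sg -1 dpos [24.7 51.3 -1.8] rot [ 2.1000e-01 -4.0000e-02 -1.7993e+02]
```

>>> jog_arm(
  increments=[
    [3.5,7.2,0,0,0,0,0],
    [3.5,7.2,0,0,0,0,0],
    [3.5,7.2,0,0,0,0,0],
    [3.5,7.2,0,0,0,0,0],
    [3.1,6.3,0,0,0,0,0],
    [1.5,3,0,0,0,0,0],
    [1.3,2.7,0,0,0,0,0],
    [0,0,0,0,0,0,0],
  ],
)

```text
time_s: 14.43
tool_pos: [0.5241, -0.0438, 0.2472]
tcp_rot: [0.372, -0.6, 0.601, -0.374]
force: [5.8, -2.0, -7.1]
grip_width: 0.266
```

>>> jog_arm(
  increments=[
    [0.9,1.8,0,0,0,0,0],
    [0.9,1.8,0,0,0,0,0],
    [0.9,1.8,0,0,0,0,0],
    [0.9,1.8,0,0,0,0,0],
    [0.6,1.2,0,0,0,0,0],
    [0.6,1.2,0,0,0,0,0],
    [0,0,0,0,0,0,0],
  ],
)

```text
time_s: 15.02
tool_pos: [0.5284, -0.0352, 0.247]
tcp_rot: [0.373, -0.6, 0.601, -0.373]
force: [3.5, -7.0, -6.7]
grip_width: 0.262
```

```bash
python3 -c "
from m import *
here();togo(W(0.8,-24.8,92.8),0);face();s=monitor.get_state()['force'];print(s@XH,s@YH)"
```

```text
t 15.02 grasp fix [  0.8 -25.6  92. ] F [ 3.5 -7.  -6.7] w 0.262 j [-0.23  0.3   1.79 -0.    1.05  0.23]
sg 1 dpos [0.6 0.4 0.8] rot [0.12 0.08 0.05]
sg -1 dpos [0.6 0.4 0.8] rot [ 1.2000e-01 -1.8000e-01 -1.7995e+02]
scene 134 [-0.2 66.3 65. ] [ 1.8 -1.7]
y [-17.1  28.2  90.6  91.4] x [-24.4 -23.3  26.5  27.7] rect [  1.9  36.4 111.2  55.3  89.8]
top 49 [-5.8 75.  65.5] [ 0.3 -0.6]
y [66.2 67.5 92.1 92.3] x [-24.1 -23.6  24.7  25.6] rect [ 0.8 78.9 26.9 49.9 89.4]
7.267391536027551 -3.292547020342293
```

>>> jog_arm(
  increments=[
    [0.3,0.7,0,0,0,0,0],
    [0.1,0.2,0,0,0,0,0],
    [0,0,0,0,0,0,0],
  ],
)

```text
time_s: 15.37
tool_pos: [0.5286, -0.0348, 0.247]
tcp_rot: [0.374, -0.599, 0.602, -0.373]
force: [4.2, -8.4, -6.5]
grip_width: 0.265
```

```bash
python3 -c "
from m import *
here();s=monitor.get_state()['force'];print(s@XH,s@YH)"
```

```text
t 15.37 grasp fix [  0.8 -25.3  92. ] F [ 4.2 -8.4 -6.5] w 0.265 j [-0.23  0.3   1.79 -0.    1.05  0.23]
7.458417039679565 -5.74058167001386
```

>>> jog_arm(
  increments=[
    [0.4,0.8,0,0,0,0,0],
    [0,0,0,0,0,0,0],
    [0,0,-4,0,0,0,0],
    [0,0,-4,0,0,0,0],
    [0,0,-4,0,0,0,0],
    [0,0,0,0,0,0,0],
  ],
)

```text
time_s: 15.87
tool_pos: [0.5292, -0.0341, 0.2364]
tcp_rot: [0.374, -0.6, 0.601, -0.373]
force: [-0.1, -8.2, 2.7]
grip_width: 0.266
```

```bash
python3 -c "
from m import *
here();s=monitor.get_state()['force'];print(s@XH,s@YH)"
```

```text
t 15.87 grasp fix [  0.9 -24.5  81.4] F [-0.1 -8.2  2.7] w 0.266 j [-0.23  0.32  1.79 -0.    1.03  0.23]
3.4774488261069663 -7.398470994106359
```

>>> jog_arm(
  increments=[
    [0,0,-1,0,0,0,0],
    [0,0,0,0,0,0,0],
    [0,0,0,0,0,0,0.4],
    [0,0,0,0,0,0,0.5],
    [0,0,0,0,0,0,0.6],
    [0,0,0,0,0,0,0.7],
    [0,0,0,0,0,0,0.7],
  ],
)

```text
time_s: 16.45
tool_pos: [0.5284, -0.0321, 0.2339]
tcp_rot: [-0.374, 0.601, -0.6, 0.373]
force: [0.4, 0.6, 0.4]
grip_width: 0.698
```

>>> jog_arm(
  increments=[
    [0,0,20,0,0,0,0.7],
    [0,0,30,0,0,0,0.7],
    [-5,-20,35,0,0,0,0.7],
    [-10,-35,10,0,0,0,0.7],
    [-10,-35,10,0,0,0,0.7],
    [-10,-35,10,0,0,0,0.7],
    [-10,-35,0,0,0,0,0.7],
    [-10,-35,0,0,0,0,0.7],
  ],
)

```text
time_s: 17.12
tool_pos: [0.4733, -0.2289, 0.3502]
tcp_rot: [0.373, -0.6, 0.601, -0.374]
force: [0.6, 0.0, -0.9]
grip_width: 0.702
```

>>> jog_arm(
  increments=[
    [-10,-35,0,0,0,0,0.7],
    [-10,-35,0,0,0,0,0.7],
    [-10,-35,0,0,0,0,0.7],
    [0,0,0,0,0,0,0.7],
  ],
)

```text
time_s: 17.45
tool_pos: [0.442, -0.3379, 0.3494]
tcp_rot: [0.372, -0.601, 0.602, -0.371]
force: [0.1, 0.6, 0.1]
grip_width: 0.702
```

Run:
```python
from m import *
here();face()
for n in('top','scene'):
    p,d=grab(n,n+'7.png');P=cloud(n,d);F=np.stack([(P-O)@XH,(P-O)@YH,P[...,2]],-1)*1000
    m=(d>0)&(abs(F[...,0])<16)&(abs(F[...,1]+24)<18)&(F[...,2]>75)
    q=F[m];print(n,len(q),q.mean(0).round(1),'top z',np.percentile(q[:,2],[50,80,90]).round(1), 'rect',np.round(np.hstack(cv2.minAreaRect(q[q[:,2]>np.percentile(q[:,2],80)-3][:,:2].astype(np.float32))),1))
    for t in('knob_top','block'): print(t,[((np.array(r['at'])-O)@np.c_[XH,YH,[0,0,1]]*1000).round(1).tolist()+[round(r['conf'],2)] for r in models.search_frame(n,t)[:4]])
a=cv2.imread('pics/top7.png')[170:290,200:350];b=cv2.imread('pics/scene7.png')[180:300,210:360]
cv2.imwrite('pics/s7.png',cv2.resize(np.hstack([a,b]),None,fx=2.6,fy=2.6,interpolation=cv2.INTER_CUBIC))
```

```text
t 17.45 grasp fix [  56.6 -335.6  194.4] F [0.1 0.6 0.1] w 0.702 j [-0.81  0.22  1.65 -0.    1.28 -0.34]
scene 125 [-0.1 65.2 65.2] [ 0.7 -0.9]
y [-17.5 -14.2  90.7  91.5] x [-24.6 -23.9  26.2  28.5] rect [  1.9  36.4 111.8  57.4  89.2]
top 139 [ 1.5 65.1 65.4] [-0.1 -0.2]
y [28.4 29.5 90.7 92. ] x [-23.9 -22.8  24.8  25.8] rect [ 3.  57.6 54.1 89.6  0. ]
top 84 [  0.4 -24.9  88.3] top z [88.7 90.6 91.6] rect [  1.2 -24.9  19.4  21.3  59.2]
knob_top [[-0.3, -25.5, 92.0, 0.52]]
block [[-81.7, 174.0, 63.7, 0.81], [-211.4, 130.7, 64.7, 0.68], [-22.5, 254.5, 61.4, 0.67], [5.2, 56.2, 65.2, 0.64]]
scene 108 [ -1.4 -23.9  86.3] top z [87.5 90.3 91. ] rect [  0.5 -26.   22.4  20.8   4. ]
knob_top [[-6.1, -22.3, 87.4, 0.51]]
block [[-100.3, 174.9, 65.7, 0.87], [-218.4, 140.5, 64.1, 0.8], [-39.0, 255.2, 55.5, 0.64], [-5.5, 58.3, 64.7, 0.6]]
```

View pics/s7.png

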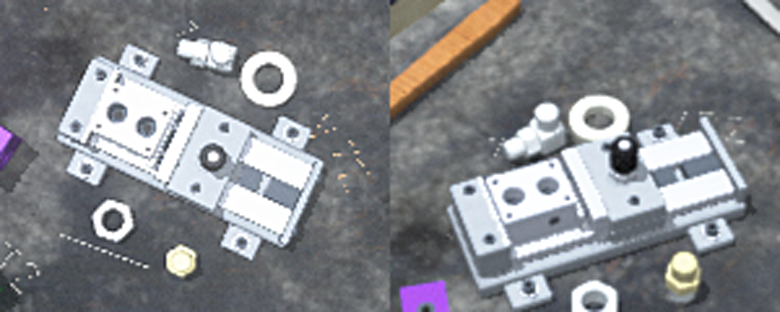

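Top and scene views show the block clamped flat against the fixed jaw with its ports up (scene half (530,195)), the knob down, and the bystanders where they were. One last check compares the knob height with the starting value of 89.6/89.2.

Run:
```python
from m import *
for n in('top','scene'):
    z=[]
    for _ in range(3):
        p,d=grab(n);P=cloud(n,d);F=np.stack([(P-O)@XH,(P-O)@YH,P[...,2]],-1)*1000
        m=(d>0)&(abs(F[...,0])<16)&(abs(F[...,1]+24)<18)&(F[...,2]>85)&(F[...,2]<100);z.append(F[m][:,2].mean());c=F[m].mean(0)
    print(n,np.round(z,2),c.round(1))
here()
```

```text
top [89.19 89.34 89.01] [  0.7 -25.   89. ]
scene [89.06 88.73 89.1 ] [  0.4 -24.9  89.1]
t 18.15 grasp fix [  55.6 -329.2  194.3] F [ 0.4 -0.1  0.8] w 0.701 j [-0.8   0.22  1.65  0.    1.28 -0.34]
```

Knob height matches the starting value, so the pin is home. I'll hand the job in.

```bash
python3 -c "
from h import *
print(ticket.finish_job())"
```

```text
the job is handed in; nothing more can be done
None
```

The block is now clamped flat against the fixed jaw with its two ports facing up. I handed the job in at about 18 s; no verdict came back.

**What I did:**
- I pulled the knob, slid the jaw back to about the 84 mm notch and let the pin drop.
- I gripped the block from a tilted approach, lifted it, turned it a quarter turn towards the sliding jaw and set it down on its side.
- I pulled the knob again, slid the jaw in to the 28 mm notch and let the pin drop.

**What the last checks showed:**
- **Block:** the top face is at about 65 mm against 66 nominal, and level within about 1°. It spans y of about 28 to 92 mm, so it touches the fixed jaw, and its centre is within about 1 mm of the jaw middle.
- **Pin:** the knob top measured about 89.1 mm, against 89.2 to 89.6 mm at the start with the pin home. If the pin were resting on the rack, it would read about 98.5 mm. The knob is at y of about -25 mm against -24 mm nominal, which is within measuring error.
- **Surroundings:** the fittings nearest the fixture looked undisturbed in the last pictures, and the arm was clear of everything.

**What disagreed:**
- The block sagged about 8° in the grip after the turn; it settled flat when I set it down.
- Just before I let go of the knob the second time, the wrist force read about 3 N upward and the gripper sat about 1 mm higher than when it first gripped the knob. The knob height measured afterwards showed the pin fully home.

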